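# Find the rattling case at the packing bench

## Task

One of the three sealed cases has something loose in it: working from the robot's left to its right, lift each case a hand's breadth off the bench, shake or rock it briskly to and fro along its length a few times, and set it gently back down upright on the bench (the rattling one may stay in the gripper if it is the last). Then present the case that rattles: finish holding it, upright and still, in the air clearly above the blue tray beyond the row, without putting it down or letting go, with the other two standing upright on the bench. Leave all the other things on the bench where they are.

Things in the scene. Friction and masses are not known exactly. Their poses are not given: they have to be found in the camera images.
- case_left: Left (greatest y) of three like sealed metal cases in a row; 110 mm long (x, roughly away from the robot), 64 wide (y), 58 high plus 2 mm lid panel. Origin: centre of underside. About 340 g. Two are packed tight; in one, differing by run, a 190 g steel ball has 68 mm of play along x: it knocks weakly in a shake and, tipped 10 degrees, runs to the low end (0.13 N m at the wrist end to end).
- case_middle: Middle of three like sealed metal cases in a row; 110 mm long (x, roughly away from the robot), 64 wide (y), 58 high plus 2 mm lid panel. Origin: centre of underside. About 340 g. Two are packed tight; in one, differing by run, a 190 g steel ball has 68 mm of play along x: it knocks weakly in a shake and, tipped 10 degrees, runs to the low end (0.13 N m at the wrist end to end).
- case_right: Right (smallest y) of three like sealed metal cases in a row; 110 mm long (x, roughly away from the robot), 64 wide (y), 58 high plus 2 mm lid panel. Origin: centre of underside. About 340 g. Two are packed tight; in one, differing by run, a 190 g steel ball has 68 mm of play along x: it knocks weakly in a shake and, tipped 10 degrees, runs to the low end (0.13 N m at the wrist end to end).
- tray: Blue open handover tray with a thin layer of small metal parts, fixed to the bench beyond the row of cases; 130 mm deep (its x), 200 mm wide (its y), 35 mm high. Origin: centre of its underside.
- collar: Bystander, to be left alone: small stepped steel collar, 28 mm wide, 28 mm high, standing between the left and middle cases. Origin: on its underside.
- glue_jar: Bystander, to be left alone: small white jar, 28 mm wide, 45 mm high, standing between the middle and right cases. Origin: on its underside.
- dish: Bystander, to be left alone: steel dish, 90 mm wide, 35 mm high, at the far left. Origin: on its underside.
- bottle: Bystander, to be left alone: white bottle, 52 mm wide, 130 mm high, at the far right. Origin: on its underside.
- tape: Bystander, to be left alone: roll of tape lying flat, 90 mm wide, 22 mm high, to the left of the cases. Origin: on its underside.
- screwdriver: Bystander, to be left alone: screwdriver lying to the right of the cases, pointing away from the robot, under 35 mm high. Origin: on its underside, on the line from handle to tip.
Things that resemble listed ones, but are neither listed nor needed, are in the scene too. Several things look just like the tray: the one meant starts farthest to the robot's left.

How it is judged:
On the way, in this order (a step that is already met when the one before it is completed fails the run):
1. the left case, 50 mm or more off the bench, moves briskly (0.1 m/s or 0.8 rad/s) (height (world z) of case_left above 0.05 m and (linear speed of case_left above 0.1 m/s or angular speed of case_left above 0.8 rad/s)).
2. the left case stops or turns back in the air (height (world z) of case_left above 0.05 m and linear speed of case_left below 0.05 m/s and angular speed of case_left below 0.4 rad/s).
3. the left case moves briskly in the air again (all of step 1).
4. the middle case, 50 mm or more off the bench, moves briskly (0.1 m/s or 0.8 rad/s) (height (world z) of case_middle above 0.05 m and (linear speed of case_middle above 0.1 m/s or angular speed of case_middle above 0.8 rad/s)).
5. the middle case stops or turns back in the air (height (world z) of case_middle above 0.05 m and linear speed of case_middle below 0.05 m/s and angular speed of case_middle below 0.4 rad/s).
6. the middle case moves briskly in the air again (all of step 4).
7. the right case, 50 mm or more off the bench, moves briskly (0.1 m/s or 0.8 rad/s) (height (world z) of case_right above 0.05 m and (linear speed of case_right above 0.1 m/s or angular speed of case_right above 0.8 rad/s)).
8. the right case stops or turns back in the air (height (world z) of case_right above 0.05 m and linear speed of case_right below 0.05 m/s and angular speed of case_right below 0.4 rad/s).
9. the right case moves briskly in the air again (all of step 7).
At the end, for the whole second after the job is handed in: The rattling case is held by the fingers alone, centre within the blue tray's outline, underside 60 to 350 mm above the bench, upright within 0.25 rad, slower than 0.05 m/s, not touching the tray; the other two stand upright (0.1 rad) on the bench, at rest, untouched (((distance between loose_ball_c0 and case_left below 0.07 m and x of case_left in the frame of tray between -0.065 and 0.065 m and y of case_left in the frame of tray between -0.1 and 0.1 m and height (world z) of case_left between 0.06 and 0.35 m and angle between case_left's own z axis and vertical below 0.25 rad and linear speed of case_left below 0.05 m/s and contact force between the fingers and case_left above 1 N and contact force between case_left and tray below 0.1 N and height (world z) of case_middle between -0.006 and 0.006 m and angle between each of case_middle, case_right's own z axis and vertical below 0.1 rad and linear speed of each of case_middle, case_right below 0.03 m/s and contact force between each of the arm, the fingers and case_middle below 0.1 N and height (world z) of case_right between -0.006 and 0.006 m and contact force between each of the arm, the fingers and case_right below 0.1 N) or (distance between loose_ball_c0 and case_middle below 0.07 m and x of case_middle in the frame of tray between -0.065 and 0.065 m and y of case_middle in the frame of tray between -0.1 and 0.1 m and height (world z) of case_middle between 0.06 and 0.35 m and angle between case_middle's own z axis and vertical below 0.25 rad and linear speed of case_middle below 0.05 m/s and contact force between the fingers and case_middle above 1 N and contact force between case_middle and tray below 0.1 N and height (world z) of case_left between -0.006 and 0.006 m and angle between each of case_left, case_right's own z axis and vertical below 0.1 rad and linear speed of each of case_left, case_right below 0.03 m/s and contact force between each of the arm, the fingers and case_left below 0.1 N and height (world z) of case_right between -0.006 and 0.006 m and contact force between each of the arm, the fingers and case_right below 0.1 N) or (distance between loose_ball_c0 and case_right below 0.07 m and x of case_right in the frame of tray between -0.065 and 0.065 m and y of case_right in the frame of tray between -0.1 and 0.1 m and height (world z) of case_right between 0.06 and 0.35 m and angle between case_right's own z axis and vertical below 0.25 rad and linear speed of case_right below 0.05 m/s and contact force between the fingers and case_right above 1 N and contact force between case_right and tray below 0.1 N and height (world z) of case_left between -0.006 and 0.006 m and angle between each of case_left, case_middle's own z axis and vertical below 0.1 rad and linear speed of each of case_left, case_middle below 0.03 m/s and contact force between each of the arm, the fingers and case_left below 0.1 N and height (world z) of case_middle between -0.006 and 0.006 m and contact force between each of the arm, the fingers and case_middle below 0.1 N))); the arm keeps its last pose, push and grip.
It fails at once if one of the other things (collar, glue jar, dish, bottle, tape, screwdriver) is moved more than 40 mm (distance of any of collar, glue_jar, dish, bottle, tape, screwdriver from where it was at the start of the episode above 0.04 m).
It fails at once if a case is dropped (falls faster than 0.5 m/s with no finger on it) ((linear speed of case_left above 0.5 m/s and contact force between the fingers and case_left below 0.1 N) or (linear speed of case_middle above 0.5 m/s and contact force between the fingers and case_middle below 0.1 N) or (linear speed of case_right above 0.5 m/s and contact force between the fingers and case_right below 0.1 N)).
It fails at once if a case is slammed on the bench (over 150 N) (contact force between any of case_left, case_middle, case_right and table above 150 N).
It also fails if it takes over 72 s, if anything falls off the work surface, if the arm or the gripper's body presses on something with over 40 N, if the wrist force passes 120 N, or if a joint passes its speed limit or range.

## Robot

A 7-joint arm with a two-finger parallel gripper is mounted at the origin on the work surface. World frame = base frame: x ahead of the robot, y to its left, z up, the work surface at z = 0. Lengths are in m, angles in rad, forces in N, time in s.
With the tool pointing down it reaches from about 0.4 to 0.875 m from the base axis. Payload 4.4 kg.
Tool frame: the origin (TCP) lies between the finger pads; the fingertips stand 8 mm ahead of it and the grasp point (between the pads) lies 11 mm behind it; z points along the fingers, y is the line along which they close (so a half turn about z gives the same grasp; the last joint's range is limited). The gripper opens to 85 mm and grips with 20 to 120 N. Pads are 22 mm wide; open, the fingers measure 114 mm over their backs; the gripper's body (76 mm by 85 mm) begins 54 mm behind the grasp point. The pads swing forward as they close: fully open they stand 13 mm farther back than shut.
Start: joints at [1.148, 0.628, 0.038, 1.517, -0.027, 0.996, -0.02], TCP at [0.227, -0.609, 0.239] pointing down, gripper open.
Joint ranges: [-3.06, 3.06], [-0.37, 2.12], [-1.25, 1.32], [0.18, 2.47], [-1.1, 4.24], [0.23, 1.98], [-2.94, 2.94]. Speed limits (rad/s): [2.57, 2.57, 3.14, 3.14, 3.14, 3.14, 3.14].

## Interface

Orientations are given as a rotation vector (axis times angle).
In Python, from plant import sensors, optics, hand_in gives the robot as it stands.
- The arm moves only by the shell command python3 -m creep 'ROWS' [FORCE]. ROWS is JSON, one flat list of numbers, 7 for each row, row after row: the opening, from -1 (shut) to 1 (fully open), then the shift along the tool's x, y, z in cm, then the turn, a rotation vector about the tool's x, y, z in degrees. A call has 1 to 10 rows; each row is the pose to reach, as a shift and turn from the pose commanded when the call began, along the tool's axes at that moment; what a row does not reach only later rows make up. A row lasts 1/10 s, in which the tool goes at most 50 mm and 8.59 degrees, less where a joint would pass 70% of its speed; a pose out of reach is approached as far as the arm can. A call with a gripper value outside its range is refused whole. The fingers move at their own pace and stop on an object; FORCE is the grip in N (left out, the last holds). Time passes only in rows, so rows that repeat a pose let the fingers close. It gives the time, the measured TCP pose, the force, the opening and the grip force at its end, in the units of the state.
- sensors.sense(): the state, without advancing time (a new reading comes with each control period).
- optics.snapshot(name): name is "scene" or "top" or "wrist"; returns a dict with "frame" (400x640x3 uint8, red, green, blue), "fx", "fy", "cx", "cy" (pixels), "view" (4x4, takes a point from world to camera coordinates). Camera axes: x right, y down, z forward; pixel columns grow to the right and rows downward; lengths in m; the calibration is good to about 2 mm. A picture is of the moment at which its call begins. There is no depth.
- hand_in(): hands the job in; it is judged then, once.
Trained networks look in the newest picture that a camera, given by its name, has taken for a name from the list of things; names that differ only in an ending like _2 or _b are one class to them, and where a whole thing is asked for, a point or a joint stands for the part that bears it (a point fixed in the world has none). Each returns a list of dicts, best first, with "conf" (0 to 1); they miss things now and then, are a little off and sometimes report something else, mostly with a low value. They report only what shows in the picture. A call takes as long as a camera call. They do not tell look-alikes from the thing itself.
- optics.search_frame(camera, target): "at" ([x, y, z] in m, in the coordinates of the camera as it stood for that picture, good to about 4 mm: the middle of the surface that is visible of it).
- optics.outline_of(camera, target): "mask" (400x640 bool, what is visible of it).
The state is a dict: "time_s": time; "qpos": joint angles; "qd": joint speeds; "joint_torque": joint torques, N m; "position": TCP position; "tool_rot": TCP orientation; "wrist_force": force on the tool from outside, world axes, zero at the start; "torque": the same for the moment, N m; "width": finger opening in m; "grasp_force": force on a finger pad.
Only numpy, scipy, OpenCV 4.12 (cv2) and the standard library are available. Lean on these libraries where they do the work, as an engineer would, in place of code of your own. Each camera call takes 0.05 s, during which the arm holds its last target. There are 200 camera calls.

## Working session

There is one attempt and no reset: what is moved stays moved. The work goes in short steps, Python scripts to look and compute and a shell command to move; the robot and the scene stay as the last step left them, time stands still between calls to the robot, and variables do not carry over. Pictures are saved under pics/ and viewed, at most 10 in all, crops included, and the job is handed in when it is done.

```bash
ls; mkdir -p pics; cat > h.py <<'E'
import numpy as np, cv2
from plant import sensors, optics
from scipy.spatial.transform import Rotation as R
def w(cam_view,p): 
    return (np.linalg.inv(cam_view)@np.r_[p,1])[:3]
E
python3 - <<'E'
from h import *
s=sensors.sense(); print(s)
for c in ["scene","top"]:
    f=optics.snapshot(c); cv2.imwrite(f"pics/{c}0.png",f["frame"][:,:,::-1]); print(c,f["fx"],f["cx"],f["cy"],f["view"].round(3).tolist())
    for n in ["case_left","tray","collar","glue_jar","dish","bottle","tape","screwdriver"]:
        for d in optics.search_frame(c,n): 
            p=np.array(d["at"]); print(n,round(d["conf"],2),w(f["view"],p).round(3),(f["fx"]*p[0]/p[2]+f["cx"]).round(),(f["fy"]*p[1]/p[2]+f["cy"]).round())
E
```

```text
pics
{'time_s': 0.0, 'qpos': array([ 1.14817969,  0.62934023,  0.03841068,  1.51832978, -0.02701425,
        0.99627004, -0.01998555]), 'qd': array([-0.00025333, -0.0021242 ,  0.00072722,  0.00047652,  0.00177742,
        0.0004055 , -0.00087918]), 'joint_torque': array([-6.31872335e-04, -5.63402903e+01,  1.22581534e+00, -1.93444151e+01,
        1.09290596e-02,  1.06931623e-02,  8.81630001e-06]), 'position': array([ 0.22688749, -0.60849747,  0.23840452]), 'tool_rot': array([-3.08994387e+00, -5.57248443e-01,  4.98542888e-04]), 'wrist_force': array([ 0.79058747,  0.25021133, -0.03808922]), 'torque': array([-0.09418233, -0.0279896 ,  0.02498365]), 'grasp_force': 0.0, 'width': 0.08530750289555343}
scene 399.9228429708722 326.4267985363785 200.47204663019474 [[-0.354, 0.935, -0.012, 0.157], [0.528, 0.189, -0.828, -0.212], [-0.772, -0.3, -0.561, 1.408], [0.0, 0.0, 0.0, 1.0]]
case_left 0.94 [0.51  0.267 0.057] 426.0 227.0
tray 0.71 [ 0.235 -0.278  0.019] 269.0 153.0
tray 0.63 [0.647 0.012 0.014] 299.0 254.0
collar 0.64 [0.436 0.128 0.016] 374.0 212.0
glue_jar 0.52 [ 0.491 -0.128  0.028] 274.0 201.0
glue_jar 0.32 [0.631 0.395 0.022] 479.0 290.0
dish 0.88 [0.628 0.394 0.018] 479.0 291.0
dish 0.66 [0.479 0.413 0.02 ] 492.0 246.0
bottle 0.75 [ 0.653 -0.361  0.066] 157.0 204.0
tape 0.56 [0.478 0.413 0.017] 491.0 247.0
top 395.76253595190053 315.52720881167284 199.94686932894143 [[-0.012, -1.0, -0.016, 0.018], [-0.997, 0.013, -0.075, 0.454], [0.075, 0.015, -0.997, 1.309], [0.0, 0.0, 0.0, 1.0]]
case_left 0.64 [0.477 0.262 0.055] 239.0 193.0
tray 0.64 [0.652 0.011 0.003] 315.0 143.0
tray 0.57 [ 0.237 -0.275  0.002] 403.0 264.0
glue_jar 0.49 [ 0.477 -0.137  0.043] 361.0 192.0
dish 0.89 [0.648 0.4   0.015] 201.0 145.0
bottle 0.88 [ 0.634 -0.364  0.088] 432.0 141.0
tape 0.67 [0.472 0.413 0.022] 196.0 196.0
screwdriver 0.7 [ 0.419 -0.402  0.02 ] 441.0 209.0
```

View pics/top0.png

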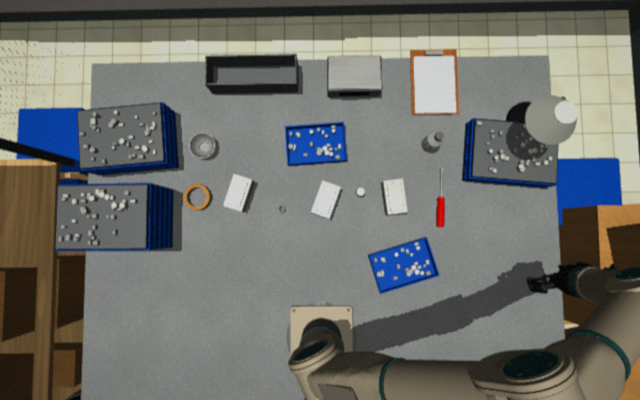

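View pics/scene0.png

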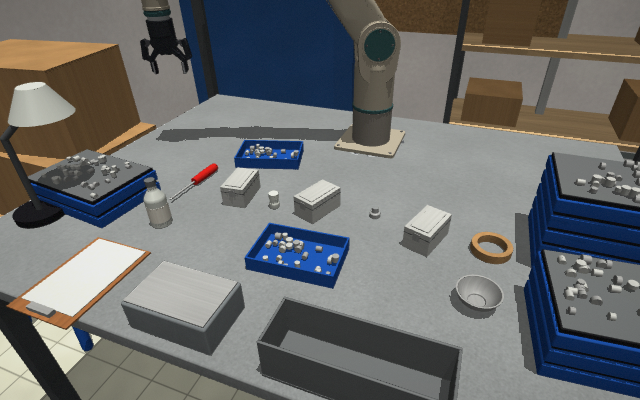

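The top view shows the cases at about (238,193), (326,199) and (395,197), with the collar at (282,209) and the jar at (361,192). Tray candidates are blue trays at (315,143) and (403,264). The blue crate stacks at (125,135), (115,215) and (510,150) are much bigger and covered, so they aren't it. (315,143) fits: it is leftmost of the like trays and lies beyond the row. Next I'll crop to confirm and measure the case poses.

```bash
cat >> h.py <<'E'
def ray(f,uv,z):
    V=np.linalg.inv(f["view"]); o=V[:3,3]
    d=V[:3,:3]@np.array([(uv[0]-f["cx"])/f["fx"],(uv[1]-f["cy"])/f["fy"],1]); return o+d*(z-o[2])/d[2]
def poly(f,m,z):
    c=max(cv2.findContours(m.astype(np.uint8),0,2)[0],key=cv2.contourArea)[:,0]
    return np.array([ray(f,p,z)[:2] for p in c],np.float32)
def rect(f,m,z):
    (c,s,a)=cv2.minAreaRect(poly(f,m,z)*1000); 
    if s[0]<s[1]: s=s[::-1]; a+=90
    a=(a+90)%180-90   # direction of long axis from world x
    return np.round(c,0),np.round(s,0),round(a,1)
E
python3 - <<'E'
from h import *
f=optics.snapshot("top"); im=f["frame"]
cv2.imwrite("pics/crop1.png",cv2.resize(im[105:300,180:460],None,fx=2.85,fy=2.85,interpolation=cv2.INTER_CUBIC)[:,:,::-1])
for d in optics.outline_of("top","case_left"): print("net",round(d["conf"],2),rect(f,d["mask"],.055))
for (u,v) in [(238,193),(326,199),(395,197)]:
    m=np.zeros(im.shape[:2],bool); m[v-28:v+28,u-22:u+22]=(im.min(2)>165)[v-28:v+28,u-22:u+22]
    print(m.sum(),rect(f,m,.06))
for d in optics.outline_of("top","tray"): print("tray",round(d["conf"],2),rect(f,d["mask"],.03))
hsv=cv2.cvtColor(im,cv2.COLOR_RGB2HSV); m=np.zeros(im.shape[:2],bool); sl=(slice(115,175),slice(275,360)); m[sl]=((hsv[...,0]>105)&(hsv[...,0]<125)&(hsv[...,1]>150))[sl]
print(rect(f,m,.03))
E
```

```text
net 0.87 (array([480., 263.]), array([111.,  77.]), -19.0)
660 (array([479., 268.]), array([111.,  63.]), -18.4)
667 (array([454., -20.]), array([110.,  64.]), -20.6)
658 (array([ 460., -246.]), array([110.,  63.]), 6.3)
tray 0.79 (array([ 238., -271.]), array([202., 133.]), -73.2)
tray 0.77 (array([645.,  11.]), array([200., 138.]), -86.6)
(array([644.,  10.]), array([200., 133.]), -86.5)
```

View pics/crop1.png

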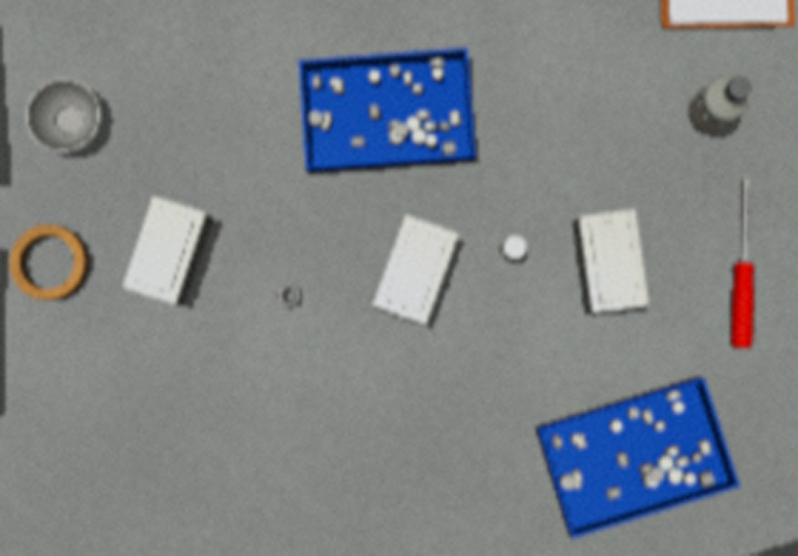

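The crop confirms it: the upper tray (centre 0.645, 0.010, measuring 200x133 mm) lies beyond the row and is the leftmost of the two like trays. The case rectangles match their given sizes.

```bash
cat >> h.py <<'E'
def plan(x,y,z,yaw,pos=None,rot=None):
    s=sensors.sense(); p=s["position"] if pos is None else pos; r=R.from_rotvec(s["tool_rot"] if rot is None else rot)
    t=R.from_euler('z',yaw,degrees=True)*R.from_rotvec([np.pi,0,0])
    return "cm",(r.inv().apply(np.array([x,y,z])-p)*100).round(2),"deg",(r.inv()*t).as_rotvec(degrees=True).round(2)
E
python3 - <<'E'
from h import *
print(plan(.40,-.42,.239,60)); print(plan(.49,-.2,.239,90))
print(plan(.49,-.19,.239,95)); print(plan(.5,.02,.22,104))
r=(R.from_euler('z',104,degrees=True)*R.from_rotvec([np.pi,0,0])).as_rotvec()
print(plan(.479,.268,.2,161.6,np.array([.5,.02,.22]),r))
E
```

```text
('cm', array([ 22.81, -11.68,   0.03]), 'deg', array([  0.  ,  -0.  , -39.56]))
('cm', array([ 3.892e+01, -2.915e+01,  3.000e-02]), 'deg', array([  0.  ,   0.  , -69.56]))
('cm', array([ 3.927e+01, -3.009e+01,  3.000e-02]), 'deg', array([  0.  ,   0.  , -74.56]))
('cm', array([ 47.54, -49.42,   1.93]), 'deg', array([  0.  ,   0.  , -83.56]))
('cm', array([24.57,  3.96,  2.  ]), 'deg', array([ -0. ,  -0. , -57.6]))
```

```bash
python3 -m creep '[1,3,-1.5,0,0,0,-5, 1,7,-3.5,0,0,0,-11, 1,11.5,-6,0,0,0,-18, 1,16,-8.5,0,0,0,-25, 1,20.5,-11.5,0,0,0,-32, 1,24.5,-14.5,0,0,0,-39, 1,28.5,-18,0,0,0,-46, 1,32,-21.5,0,0,0,-53, 1,35.5,-25.5,0,0,0,-60, 1,38.5,-29,0,0,0,-67]' && python3 - <<'E'
from h import *
print(plan(.5,.02,.22,120));print(plan(.479,.268,.18,161.6))
E
```

```text
time_s: 2.05
position: [0.4842, -0.2094, 0.2396]
tool_rot: [2.264, 2.176, 0.001]
wrist_force: [1.3, -0.6, 1.1]
width: 0.0854
grasp_force: 0.0
('cm', array([22.98,  0.66,  1.95]), 'deg', array([  0.04,   0.04, -32.28]))
('cm', array([47.68, -2.43,  5.94]), 'deg', array([ 3.000e-02,  6.000e-02, -7.388e+01]))
```

```bash
python3 -m creep '[1,4.8,0.2,0.6,0,0,-7, 1,9.6,0.4,1.2,0,0,-14, 1,14.4,0.6,1.8,0,0,-22, 1,19.2,0.6,2.4,0,0,-30, 1,24,0.5,3,0,0,-38, 1,29,0,3.6,0,0,-46, 1,34,-0.5,4.2,0,0,-54, 1,39,-1.2,4.8,0,0,-62, 1,43.5,-1.8,5.4,0,0,-68, 1,47.7,-2.4,5.9,0,0,-74]' && python3 -m creep '[1,0,0,0,0,0,0, 1,0,0,0,0,0,0]' && python3 - <<'E'
from h import *
print(plan(.479,.268,.02,161.6),sensors.sense()["qpos"].round(2))
f=optics.snapshot("wrist"); cv2.imwrite("pics/w1.png",f["frame"][:,:,::-1])
for d in optics.search_frame("wrist","case_left"): print(d["conf"],w(f["view"],np.array(d["at"])).round(3))
for d in optics.outline_of("wrist","case_left"): print(rect(f,d["mask"],.06))
E
```

```text
time_s: 3.05
position: [0.4804, 0.269, 0.1802]
tool_rot: [0.499, 3.101, 0.001]
wrist_force: [0.1, 0.7, -0.2]
width: 0.0855
grasp_force: 0.0
time_s: 3.25
position: [0.4803, 0.2673, 0.1801]
tool_rot: [-0.504, -3.101, 0.0]
wrist_force: [-0.5, -1.2, 0.0]
width: 0.0854
grasp_force: 0.0
('cm', array([ 0.14,  0.02, 16.01]), 'deg', array([-0.01, -0.02, -0.06])) [-0.16  0.63 -0.62  1.85  0.49  0.82  0.22]
0.92 [0.475 0.27  0.058]
0.57 [0.637 0.417 0.02 ]
0.3 [ 0.455 -0.001  0.052]
(array([477., 269.]), array([111.,  64.]), -18.9)
```

View pics/w1.png

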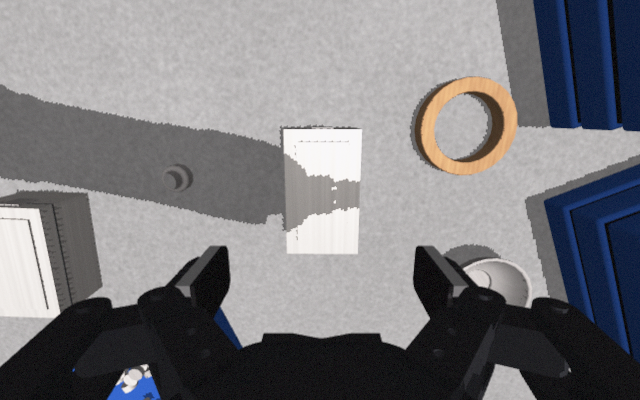

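The wrist view shows the case at columns 284–361, centred between the fingers (230 and 413). The tape, dish and collar are clear of the fingers. Descend, grip and lift.

```bash
python3 -m creep '[1,0.2,0.1,3,0,0,0, 1,0.2,0.1,6,0,0,0, 1,0.2,0.1,9,0,0,0, 1,0.2,0.1,11.5,0,0,0, 1,0.2,0.1,13.5,0,0,0, 1,0.2,0.1,15,0,0,0, 1,0.2,0.1,16,0,0,0, 1,0.2,0.1,16,0,0,0]' && python3 -m creep '[-1,0,0,0,0,0,0, -1,0,0,0,0,0,0, -1,0,0,0,0,0,0, -1,0,0,0,0,0,0, -1,0,0,0,0,0,0, -1,0,0,0,0,0,0]' 80
```

```text
time_s: 4.2
position: [0.479, 0.2672, 0.0195]
tool_rot: [-0.508, -3.099, 0.002]
wrist_force: [-1.1, -0.6, 0.1]
width: 0.0855
grasp_force: 0.0
time_s: 4.8
position: [0.4799, 0.2684, 0.0215]
tool_rot: [0.507, 3.099, 0.002]
wrist_force: [-0.2, -0.2, 6.4]
width: 0.0635
grasp_force: 88.6
```

```bash
cat > m.py <<'E'
from h import *
s=sensors.sense(); r=R.from_rotvec(s["tool_rot"])
print("t",s["time_s"],"tool-frame M",r.inv().apply(s["torque"]).round(4),"F",s["wrist_force"].round(2),s["position"].round(4),s["width"])
E
python3 -m creep '[-1,0,0,-1,0,0,0, -1,0,0,-3,0,0,0, -1,0,0,-6,0,0,0, -1,0,0,-9,0,0,0, -1,0,0,-11,0,0,0, -1,0,0,-12,0,0,0, -1,0,0,-12,0,0,0, -1,0,0,-12,0,0,0]' && python3 m.py && python3 -m creep '[-1,2,0,0,0,0,0, -1,4,0,0,0,0,0, -1,4,0,0,0,0,0, -1,1,0,0,0,0,0, -1,-2,0,0,0,0,0, -1,-4,0,0,0,0,0, -1,-4,0,0,0,0,0, -1,-4,0,0,0,0,0, -1,-1,0,0,0,0,0, -1,2,0,0,0,0,0]' && python3 -m creep '[-1,2,0,0,0,0,0, -1,2,0,0,0,0,0, -1,-1,0,0,0,0,0, -1,-4,0,0,0,0,0, -1,-4,0,0,0,0,0, -1,-4,0,0,0,0,0, -1,-1,0,0,0,0,0, -1,-2,0,0,0,0,0, -1,-2,0,0,0,0,0, -1,-2,0,0,0,0,0]' && python3 m.py && python3 -m creep '[-1,0,0,0,0,6,0, -1,0,0,0,0,12,0, -1,0,0,0,0,12,0, -1,0,0,0,0,12,0, -1,0,0,0,0,12,0, -1,0,0,0,0,12,0, -1,0,0,0,0,12,0, -1,0,0,0,0,12,0, -1,0,0,0,0,12,0, -1,0,0,0,0,12,0]' && python3 m.py && python3 -m creep '[-1,0,0,0,0,-6,0, -1,0,0,0,0,-12,0, -1,0,0,0,0,-18,0, -1,0,0,0,0,-24,0, -1,0,0,0,0,-24,0, -1,0,0,0,0,-24,0, -1,0,0,0,0,-24,0, -1,0,0,0,0,-24,0, -1,0,0,0,0,-24,0, -1,0,0,0,0,-24,0]'&& python3 m.py
```

```text
time_s: 5.6
position: [0.4788, 0.2673, 0.1396]
tool_rot: [-0.507, -3.1, 0.002]
wrist_force: [0.2, 0.1, -3.7]
width: 0.063
grasp_force: 88.5
t 5.6 tool-frame M [0.0137 0.013  0.0049] F [ 0.19  0.09 -3.67] [0.4788 0.2673 0.1396] 0.06303027429111735
time_s: 6.6
position: [0.4586, 0.2745, 0.1396]
tool_rot: [-0.507, -3.099, 0.0]
wrist_force: [-0.7, 0.9, -3.1]
width: 0.0636
grasp_force: 88.5
time_s: 7.6
position: [0.4787, 0.2682, 0.1403]
tool_rot: [-0.506, -3.1, 0.0]
wrist_force: [-0.1, 0.4, -2.6]
width: 0.0635
grasp_force: 88.5
t 7.6 tool-frame M [ 0.0239 -0.0526  0.0115] F [-0.13  0.44 -2.61] [0.4787 0.2682 0.1403] 0.06350288874558083
time_s: 8.6
position: [0.4791, 0.2681, 0.1404]
tool_rot: [-0.473, -2.896, -0.05]
wrist_force: [1.1, -0.2, -4.2]
width: 0.0631
grasp_force: 90.5
t 8.6 tool-frame M [ 0.0257 -0.2827  0.029 ] F [ 1.13 -0.24 -4.2 ] [0.4791 0.2681 0.1404] 0.06313842781132419
time_s: 9.6
position: [0.4799, 0.2671, 0.1401]
tool_rot: [0.477, 2.896, -0.05]
wrist_force: [0.1, 0.4, -3.4]
width: 0.0631
grasp_force: 92.1
t 9.6 tool-frame M [0.0155 0.3521 0.0162] F [ 0.07  0.36 -3.36] [0.4799 0.2671 0.1401] 0.0631209961750229
```

```bash
python3 -m creep '[-1,0,0,0,0,6,0, -1,0,0,0,0,12,0, -1,0,0,0,0,12,0, -1,0,0,0,0,12,0, -1,0,0,0,0,12,0]' && python3 m.py && python3 -c "
from h import *; print(plan(.479,.268,.02,161.6))"
```

```text
time_s: 10.1
position: [0.4779, 0.2683, 0.1402]
tool_rot: [0.504, 3.1, -0.002]
wrist_force: [-0.5, 0.9, -3.1]
width: 0.0632
grasp_force: 92.1
t 10.1 tool-frame M [ 0.0231  0.0025 -0.0266] F [-0.52  0.94 -3.1 ] [0.4779 0.2683 0.1402] 0.06324619762454778
('cm', array([-0.1 ,  0.02, 12.02]), 'deg', array([-0.05,  0.04, -0.06]))
```

```bash
python3 -m creep '[-1,0,0,3,0,0,0, -1,0,0,6,0,0,0, -1,0,0,8.5,0,0,0, -1,0,0,10.2,0,0,0, -1,0,0,11.2,0,0,0, -1,0,0,11.7,0,0,0, -1,0,0,12,0,0,0, -1,0,0,12,0,0,0]' && python3 -m creep '[1,0,0,0,0,0,0, 1,0,0,0,0,0,0, 1,0,0,0,0,0,0, 1,0,0,0,0,0,0, 1,0,0,0,0,0,0]' && python3 -m creep '[1,0,0,-2,0,0,0, 1,0,0,-5,0,0,0, 1,0,0,-9,0,0,0, 1,0,0,-13,0,0,0, 1,0,0,-14,0,0,0]' && python3 -c "
from h import *; print(plan(.454,-.02,.16,159.4))"
```

```text
time_s: 10.9
position: [0.4792, 0.269, 0.0215]
tool_rot: [0.504, 3.099, 0.002]
wrist_force: [0.9, -0.4, -3.3]
width: 0.0632
grasp_force: 92.1
time_s: 11.4
position: [0.4793, 0.268, 0.0204]
tool_rot: [0.507, 3.1, 0.0]
wrist_force: [0.3, -0.1, -0.1]
width: 0.0853
grasp_force: 0.0
time_s: 11.9
position: [0.481, 0.2697, 0.1643]
tool_rot: [0.506, 3.095, 0.007]
wrist_force: [0.7, -0.4, -0.0]
width: 0.0854
grasp_force: 0.0
('cm', array([ -6.67, -28.32,   0.3 ]), 'deg', array([0.32, 0.24, 2.03]))
```

```bash
python3 -m creep '[1,-0.7,-3,0,0,0,0, 1,-1.6,-7,0,0,0,0, 1,-2.7,-11.5,0,0,0,0.5, 1,-3.8,-16,0,0,0,1, 1,-4.8,-20.5,0,0,0,1.5, 1,-5.8,-24.5,0,0,0,2, 1,-6.4,-27.2,0,0,0,2.2, 1,-6.6,-28.2,0,0,0,2.2, 1,-6.6,-28.2,0,0,0,2.2]' && python3 - <<'E'
from h import *
f=optics.snapshot("wrist")
for d in optics.outline_of("wrist","case_middle")[:2]: print(d["conf"],rect(f,d["mask"],.06))
print(plan(.454,-.02,.02,159.4))
f=optics.snapshot("top"); 
for d in optics.outline_of("top","case_left"): print(d["conf"],rect(f,d["mask"],.055))
E
```

```text
time_s: 12.8
position: [0.4517, -0.0214, 0.16]
tool_rot: [-0.57, -3.089, 0.0]
wrist_force: [0.8, -0.1, -0.1]
width: 0.0852
grasp_force: 0.0
0.76 (array([451., -19.]), array([111.,  64.]), -20.8)
('cm', array([-0.2 , -0.08, 14.03]), 'deg', array([ 0.09,  0.01, -0.07]))
0.56 (array([479., 262.]), array([112.,  78.]), -19.2)
```

```bash
python3 -m creep '[1,-0.1,-0.1,3,0,0,0, 1,-0.1,-0.1,6,0,0,0, 1,-0.1,-0.1,9,0,0,0, 1,-0.1,-0.1,11.5,0,0,0, 1,-0.1,-0.1,13,0,0,0, 1,-0.1,-0.1,14,0,0,0, 1,-0.1,-0.1,14,0,0,0]' && python3 -m creep '[-1,0,0,0,0,0,0, -1,0,0,0,0,0,0, -1,0,0,0,0,0,0, -1,0,0,0,0,0,0, -1,0,0,0,0,0,0, -1,0,0,0,0,0,0]' 80
```

```text
time_s: 13.7
position: [0.4521, -0.0197, 0.0192]
tool_rot: [-0.56, -3.089, -0.0]
wrist_force: [-0.4, -0.3, -0.2]
width: 0.0854
grasp_force: 0.0
time_s: 14.3
position: [0.4532, -0.0208, 0.0212]
tool_rot: [0.564, 3.089, 0.002]
wrist_force: [-0.4, 2.2, 6.9]
width: 0.0631
grasp_force: 89.2
```

```bash
python3 -m creep '[-1,0,0,-1,0,0,0, -1,0,0,-3,0,0,0, -1,0,0,-6,0,0,0, -1,0,0,-9,0,0,0, -1,0,0,-11,0,0,0, -1,0,0,-12,0,0,0, -1,0,0,-12,0,0,0, -1,0,0,-12,0,0,0]' && python3 m.py && python3 -m creep '[-1,2,0,0,0,0,0, -1,4,0,0,0,0,0, -1,4,0,0,0,0,0, -1,1,0,0,0,0,0, -1,-2,0,0,0,0,0, -1,-4,0,0,0,0,0, -1,-4,0,0,0,0,0, -1,-4,0,0,0,0,0, -1,-1,0,0,0,0,0, -1,2,0,0,0,0,0]' && python3 -m creep '[-1,2,0,0,0,0,0, -1,2,0,0,0,0,0, -1,-1,0,0,0,0,0, -1,-4,0,0,0,0,0, -1,-4,0,0,0,0,0, -1,-4,0,0,0,0,0, -1,-1,0,0,0,0,0, -1,-2,0,0,0,0,0, -1,-2,0,0,0,0,0, -1,-2,0,0,0,0,0]' && python3 m.py && python3 -m creep '[-1,0,0,0,0,6,0, -1,0,0,0,0,12,0, -1,0,0,0,0,12,0, -1,0,0,0,0,12,0, -1,0,0,0,0,12,0, -1,0,0,0,0,12,0, -1,0,0,0,0,12,0, -1,0,0,0,0,12,0, -1,0,0,0,0,12,0, -1,0,0,0,0,12,0]' && python3 m.py && python3 -m creep '[-1,0,0,0,0,-6,0, -1,0,0,0,0,-12,0, -1,0,0,0,0,-18,0, -1,0,0,0,0,-24,0, -1,0,0,0,0,-24,0, -1,0,0,0,0,-24,0, -1,0,0,0,0,-24,0, -1,0,0,0,0,-24,0, -1,0,0,0,0,-24,0, -1,0,0,0,0,-24,0]'&& python3 m.py && python3 -m creep '[-1,0,0,0,0,6,0, -1,0,0,0,0,12,0, -1,0,0,0,0,12,0, -1,0,0,0,0,12,0, -1,0,0,0,0,12,0]' && python3 m.py
```

```text
time_s: 15.1
position: [0.452, -0.0221, 0.1397]
tool_rot: [-0.567, -3.089, 0.001]
wrist_force: [0.3, 0.2, -4.5]
width: 0.0632
grasp_force: 88.8
t 15.1 tool-frame M [0.0393 0.0406 0.0141] F [ 0.31  0.22 -4.48] [ 0.452  -0.0221  0.1397] 0.06322833915028482
time_s: 16.1
position: [0.4321, -0.014, 0.1397]
tool_rot: [-0.566, -3.088, -0.0]
wrist_force: [-0.0, 0.7, -3.4]
width: 0.063
grasp_force: 89.5
time_s: 17.1
position: [0.4524, -0.0214, 0.1403]
tool_rot: [-0.566, -3.09, 0.0]
wrist_force: [-0.1, -0.5, -3.8]
width: 0.0632
grasp_force: 89.7
t 17.1 tool-frame M [ 0.0509 -0.0126 -0.0062] F [-0.08 -0.47 -3.85] [ 0.4524 -0.0214  0.1403] 0.06324486396149269
time_s: 18.1
position: [0.4526, -0.0216, 0.1404]
tool_rot: [-0.529, -2.887, -0.055]
wrist_force: [-0.5, -0.2, -3.1]
width: 0.0633
grasp_force: 90.9
t 18.1 tool-frame M [ 0.0304 -0.3858 -0.0136] F [-0.53 -0.2  -3.14] [ 0.4526 -0.0216  0.1404] 0.06331178520283658
time_s: 19.1
position: [0.4529, -0.0223, 0.1401]
tool_rot: [0.532, 2.887, -0.055]
wrist_force: [-0.8, 0.2, -3.4]
width: 0.0632
grasp_force: 90.9
t 19.1 tool-frame M [-0.0089  0.3771 -0.0259] F [-0.82  0.22 -3.45] [ 0.4529 -0.0223  0.1401] 0.06320697350731613
time_s: 19.6
position: [0.4512, -0.0219, 0.14]
tool_rot: [0.565, 3.09, -0.003]
wrist_force: [-0.9, 0.1, -3.5]
width: 0.0631
grasp_force: 91.9
t 19.6 tool-frame M [ 0.0604 -0.0279  0.0091] F [-0.86  0.13 -3.47] [ 0.4512 -0.0219  0.14  ] 0.06307202614441147
```

The torque swing between ±12° tilts is 0.635 N m for left and 0.763 N m for middle, a difference of 0.13. That points to the middle case, and the right one will confirm it.

```bash
python3 -m creep '[-1,0,0,3,0,0,0, -1,0,0,6,0,0,0, -1,0,0,8.5,0,0,0, -1,0,0,10.2,0,0,0, -1,0,0,11.2,0,0,0, -1,0,0,11.7,0,0,0, -1,0,0,12,0,0,0, -1,0,0,12,0,0,0]' && python3 -m creep '[1,0,0,0,0,0,0, 1,0,0,0,0,0,0, 1,0,0,0,0,0,0, 1,0,0,0,0,0,0, 1,0,0,0,0,0,0]' && python3 -m creep '[1,0,0,-2,0,0,0, 1,0,0,-5,0,0,0, 1,0,0,-9,0,0,0, 1,0,0,-13,0,0,0, 1,0,0,-14,0,0,0]' && python3 -c "
from h import *; print(plan(.460,-.246,.16,186.3),sensors.sense()['qpos'].round(2))"
```

```text
time_s: 20.4
position: [0.4528, -0.0212, 0.0213]
tool_rot: [0.564, 3.089, 0.0]
wrist_force: [-0.5, -0.2, -3.4]
width: 0.0633
grasp_force: 92.0
time_s: 20.9
position: [0.4527, -0.0217, 0.0204]
tool_rot: [0.566, 3.09, 0.0]
wrist_force: [-0.7, -0.1, 1.1]
width: 0.0855
grasp_force: 0.0
time_s: 21.4
position: [0.4544, -0.0213, 0.1635]
tool_rot: [0.566, 3.084, 0.002]
wrist_force: [1.2, 0.3, -0.6]
width: 0.0856
grasp_force: 0.0
('cm', array([ -8.49, -20.81,   0.35]), 'deg', array([  0.05,   0.33, -27.08])) [ 0.46  0.55 -0.69  2.11  0.58  0.66  0.59]
```

```bash
python3 -m creep '[1,-1,-2.4,0,0,0,-3, 1,-2.4,-6,0,0,0,-7, 1,-4,-9.8,0,0,0,-12, 1,-5.6,-13.6,0,0,0,-17, 1,-6.9,-17,0,0,0,-22, 1,-8,-19.6,0,0,0,-26, 1,-8.4,-20.8,0,0,0,-27, 1,-8.4,-20.8,0,0,0,-27, 1,-8.4,-20.8,0,0,0,-27]' && python3 - <<'E'
from h import *
f=optics.snapshot("wrist")
for d in optics.outline_of("wrist","case_right")[:2]: print(d["conf"],rect(f,d["mask"],.06))
print(plan(.460,-.246,.02,186.3),sensors.sense()['qpos'].round(2))
E
```

```text
time_s: 22.3
position: [0.457, -0.2451, 0.1597]
tool_rot: [0.17, -3.136, -0.002]
wrist_force: [0.3, 1.3, 0.1]
width: 0.0854
grasp_force: 0.0
0.9 (array([ 458., -246.]), array([111.,  64.]), 6.3)
('cm', array([-0.23, -0.2 , 14.02]), 'deg', array([ 0.04, -0.01,  0.05])) [ 0.97  0.68 -0.83  1.95  0.69  0.82  1.44]
```

```bash
python3 -m creep '[1,-0.1,-0.1,3,0,0,0, 1,-0.1,-0.1,6,0,0,0, 1,-0.1,-0.1,9,0,0,0, 1,-0.1,-0.1,11.5,0,0,0, 1,-0.1,-0.1,13,0,0,0, 1,-0.1,-0.1,14,0,0,0, 1,-0.1,-0.1,14,0,0,0]' && python3 -m creep '[-1,0,0,0,0,0,0, -1,0,0,0,0,0,0, -1,0,0,0,0,0,0, -1,0,0,0,0,0,0, -1,0,0,0,0,0,0, -1,0,0,0,0,0,0]' 80
```

```text
time_s: 23.1
position: [0.4582, -0.2455, 0.0196]
tool_rot: [0.174, -3.135, -0.001]
wrist_force: [0.1, 0.8, 0.1]
width: 0.0852
grasp_force: 0.0
time_s: 23.7
position: [0.4594, -0.2465, 0.0215]
tool_rot: [-0.171, 3.135, -0.001]
wrist_force: [-0.4, 1.6, 6.9]
width: 0.0636
grasp_force: 89.5
```

```bash
python3 -m creep '[-1,0,0,-1,0,0,0, -1,0,0,-3,0,0,0, -1,0,0,-6,0,0,0, -1,0,0,-9,0,0,0, -1,0,0,-11,0,0,0, -1,0,0,-12,0,0,0, -1,0,0,-12,0,0,0, -1,0,0,-12,0,0,0]' && python3 m.py && python3 -m creep '[-1,2,0,0,0,0,0, -1,4,0,0,0,0,0, -1,4,0,0,0,0,0, -1,1,0,0,0,0,0, -1,-2,0,0,0,0,0, -1,-4,0,0,0,0,0, -1,-4,0,0,0,0,0, -1,-4,0,0,0,0,0, -1,-1,0,0,0,0,0, -1,2,0,0,0,0,0]' && python3 -m creep '[-1,2,0,0,0,0,0, -1,2,0,0,0,0,0, -1,-1,0,0,0,0,0, -1,-4,0,0,0,0,0, -1,-4,0,0,0,0,0, -1,-4,0,0,0,0,0, -1,-1,0,0,0,0,0, -1,-2,0,0,0,0,0, -1,-2,0,0,0,0,0, -1,-2,0,0,0,0,0]' && python3 m.py && python3 -m creep '[-1,0,0,0,0,6,0, -1,0,0,0,0,12,0, -1,0,0,0,0,12,0, -1,0,0,0,0,12,0, -1,0,0,0,0,12,0, -1,0,0,0,0,12,0, -1,0,0,0,0,12,0, -1,0,0,0,0,12,0, -1,0,0,0,0,12,0, -1,0,0,0,0,12,0]' && python3 m.py && python3 -m creep '[-1,0,0,0,0,-6,0, -1,0,0,0,0,-12,0, -1,0,0,0,0,-18,0, -1,0,0,0,0,-24,0, -1,0,0,0,0,-24,0, -1,0,0,0,0,-24,0, -1,0,0,0,0,-24,0, -1,0,0,0,0,-24,0, -1,0,0,0,0,-24,0, -1,0,0,0,0,-24,0]'&& python3 m.py && python3 -m creep '[-1,0,0,0,0,6,0, -1,0,0,0,0,12,0, -1,0,0,0,0,12,0, -1,0,0,0,0,12,0, -1,0,0,0,0,12,0]' && python3 m.py
```

```text
time_s: 24.5
position: [0.4577, -0.247, 0.1397]
tool_rot: [0.17, -3.136, -0.0]
wrist_force: [-0.1, 0.4, -3.2]
width: 0.0635
grasp_force: 89.0
t 24.5 tool-frame M [0.0065 0.0479 0.0184] F [-0.08  0.43 -3.24] [ 0.4577 -0.247   0.1397] 0.06351063526874444
time_s: 25.5
position: [0.437, -0.2486, 0.1395]
tool_rot: [0.172, -3.135, -0.001]
wrist_force: [-0.8, -0.2, -3.2]
width: 0.0632
grasp_force: 89.4
time_s: 26.5
position: [0.4581, -0.2469, 0.1403]
tool_rot: [0.17, -3.137, 0.0]
wrist_force: [0.8, 0.1, -3.4]
width: 0.0633
grasp_force: 89.6
t 26.5 tool-frame M [ 0.0582 -0.0232 -0.056 ] F [ 0.78  0.06 -3.44] [ 0.4581 -0.2469  0.1403] 0.06325493044100756
time_s: 27.5
position: [0.4584, -0.2469, 0.1404]
tool_rot: [0.159, -2.928, 0.017]
wrist_force: [-0.3, 0.7, -3.2]
width: 0.063
grasp_force: 89.8
t 27.5 tool-frame M [-0.032  -0.3714  0.0057] F [-0.25  0.7  -3.17] [ 0.4584 -0.2469  0.1404] 0.06301736597200806
time_s: 28.5
position: [0.4591, -0.2465, 0.1403]
tool_rot: [-0.161, 2.928, 0.017]
wrist_force: [0.1, 0.0, -2.5]
width: 0.0629
grasp_force: 90.3
t 28.5 tool-frame M [0.0456 0.4223 0.0012] F [ 0.11  0.05 -2.45] [ 0.4591 -0.2465  0.1403] 0.06290923921436677
time_s: 29.0
position: [0.4571, -0.247, 0.1398]
tool_rot: [0.17, -3.136, -0.0]
wrist_force: [-0.6, 0.1, -4.2]
width: 0.0635
grasp_force: 90.5
t 29.0 tool-frame M [ 0.011   0.0474 -0.0391] F [-0.61  0.09 -4.23] [ 0.4571 -0.247   0.1398] 0.06351448325983973
```

Right gives 0.794, and single readings are noisy by about 0.04, so I can't decide yet. The case is still in hand, so I'll average many readings, using camera calls to let time pass.

```bash
cat > avg.py <<'E'
from h import *
a=[]
for i in range(12):
    optics.snapshot("top"); s=sensors.sense(); a.append(R.from_rotvec(s["tool_rot"]).inv().apply(s["torque"])[1])
print("t",s["time_s"],"My",np.mean(a).round(4),"+-",(np.std(a)/12**.5).round(4))
E
python3 avg.py; python3 -m creep '[-1,0,0,0,0,6,0, -1,0,0,0,0,12,0, -1,0,0,0,0,12,0, -1,0,0,0,0,12,0, -1,0,0,0,0,12,0, -1,0,0,0,0,12,0, -1,0,0,0,0,12,0]' >/dev/null && python3 avg.py && python3 -m creep '[-1,0,0,0,0,-6,0, -1,0,0,0,0,-12,0, -1,0,0,0,0,-12,0, -1,0,0,0,0,-12,0]' >/dev/null && python3 avg.py && python3 -m creep '[-1,0,0,0,0,-6,0, -1,0,0,0,0,-12,0, -1,0,0,0,0,-12,0, -1,0,0,0,0,-12,0, -1,0,0,0,0,-12,0, -1,0,0,0,0,-12,0]' >/dev/null && python3 avg.py && python3 -m creep '[-1,0,0,0,0,6,0, -1,0,0,0,0,12,0, -1,0,0,0,0,12,0, -1,0,0,0,0,12,0]'
```

```text
t 29.6 My -0.0126 +- 0.0079
t 30.9 My -0.3697 +- 0.0086
t 31.9 My -0.0104 +- 0.0094
t 33.1 My 0.3358 +- 0.009
time_s: 33.5
position: [0.4587, -0.2464, 0.14]
tool_rot: [-0.172, 3.135, 0.001]
wrist_force: [-0.7, -0.2, -3.5]
width: 0.0635
grasp_force: 90.8
```

```bash
python3 -m creep '[-1,0,0,3,0,0,0, -1,0,0,6,0,0,0, -1,0,0,8.5,0,0,0, -1,0,0,10.2,0,0,0, -1,0,0,11.2,0,0,0, -1,0,0,11.7,0,0,0, -1,0,0,12,0,0,0, -1,0,0,12,0,0,0]' && python3 -m creep '[1,0,0,0,0,0,0, 1,0,0,0,0,0,0, 1,0,0,0,0,0,0, 1,0,0,0,0,0,0, 1,0,0,0,0,0,0]' && python3 -m creep '[1,0,0,-2,0,0,0, 1,0,0,-5,0,0,0, 1,0,0,-9,0,0,0, 1,0,0,-13,0,0,0, 1,0,0,-14,0,0,0]' && python3 -c "
from h import *; print(plan(.453,-.0205,.16,159.4))"
```

```text
time_s: 34.3
position: [0.4583, -0.2469, 0.0216]
tool_rot: [-0.171, 3.136, -0.002]
wrist_force: [-2.0, 1.3, 2.2]
width: 0.0635
grasp_force: 91.1
time_s: 34.8
position: [0.4587, -0.2468, 0.0204]
tool_rot: [-0.171, 3.137, 0.0]
wrist_force: [0.3, 0.0, 1.2]
width: 0.0856
grasp_force: 0.0
time_s: 35.3
position: [0.4608, -0.247, 0.164]
tool_rot: [-0.171, 3.131, -0.004]
wrist_force: [0.9, 0.4, 0.1]
width: 0.0856
grasp_force: 0.0
('cm', array([-1.69, 22.6 ,  0.35]), 'deg', array([-0.09,  0.36, 26.85]))
```

```bash
python3 -m creep '[1,-0.2,3,0,0,0,3, 1,-0.5,7,0,0,0,7, 1,-0.9,11,0,0,0,12, 1,-1.2,15,0,0,0,17, 1,-1.5,18.8,0,0,0,22, 1,-1.8,21.6,0,0,0,26, 1,-1.9,22.6,0,0,0,26.9, 1,-1.9,22.6,0,0,0,26.9, 1,-1.9,22.6,0,0,0,26.9]' && python3 - <<'E'
from h import *
f=optics.snapshot("wrist")
for d in optics.outline_of("wrist","case_middle")[:2]: print(d["conf"],rect(f,d["mask"],.06))
print(plan(.453,-.0205,.02,159.4))
E
```

```text
time_s: 36.2
position: [0.4525, -0.0206, 0.16]
tool_rot: [-0.562, -3.09, 0.001]
wrist_force: [-1.1, 0.2, 0.8]
width: 0.0854
grasp_force: 0.0
0.59 (array([450., -21.]), array([111.,  64.]), -20.6)
0.51 (array([ 461., -105.]), array([24., 17.]), 15.8)
('cm', array([-0.02,  0.1 , 14.  ]), 'deg', array([-0.04, -0.03, -0.15]))
```

```bash
python3 -m creep '[1,0,0,3,0,0,0, 1,0,0,6,0,0,0, 1,0,0,9,0,0,0, 1,0,0,11.5,0,0,0, 1,0,0,13,0,0,0, 1,0,0,14,0,0,0, 1,0,0,14,0,0,0]' && python3 -m creep '[-1,0,0,0,0,0,0, -1,0,0,0,0,0,0, -1,0,0,0,0,0,0, -1,0,0,0,0,0,0, -1,0,0,0,0,0,0, -1,0,0,0,0,0,0]' 80 && python3 -m creep '[-1,0,0,-1,0,0,0, -1,0,0,-3,0,0,0, -1,0,0,-6,0,0,0, -1,0,0,-9,0,0,0, -1,0,0,-11,0,0,0, -1,0,0,-12,0,0,0, -1,0,0,-12,0,0,0]'; python3 -m creep '[-1,0,0,0,0,6,0, -1,0,0,0,0,12,0, -1,0,0,0,0,12,0, -1,0,0,0,0,12,0, -1,0,0,0,0,12,0, -1,0,0,0,0,12,0, -1,0,0,0,0,12,0]' >/dev/null && python3 avg.py && python3 -m creep '[-1,0,0,0,0,-6,0, -1,0,0,0,0,-12,0, -1,0,0,0,0,-12,0, -1,0,0,0,0,-12,0]' >/dev/null && python3 avg.py && python3 -m creep '[-1,0,0,0,0,-6,0, -1,0,0,0,0,-12,0, -1,0,0,0,0,-12,0, -1,0,0,0,0,-12,0, -1,0,0,0,0,-12,0, -1,0,0,0,0,-12,0]' >/dev/null && python3 avg.py && python3 -m creep '[-1,0,0,0,0,6,0, -1,0,0,0,0,12,0, -1,0,0,0,0,12,0, -1,0,0,0,0,12,0]'
```

```text
time_s: 37.0
position: [0.452, -0.0211, 0.019]
tool_rot: [-0.565, -3.088, 0.002]
wrist_force: [-0.9, 0.2, -0.6]
width: 0.0857
grasp_force: 0.0
time_s: 37.6
position: [0.4531, -0.0206, 0.021]
tool_rot: [0.564, 3.089, -0.001]
wrist_force: [-1.1, -1.1, 5.4]
width: 0.0629
grasp_force: 89.1
time_s: 38.3
position: [0.4534, -0.0203, 0.1411]
tool_rot: [0.564, 3.088, 0.0]
wrist_force: [-0.1, 0.0, -2.9]
width: 0.063
grasp_force: 89.1
t 39.6 My -0.3928 +- 0.0494
t 40.6 My -0.0323 +- 0.0087
t 41.8 My 0.3206 +- 0.0084
time_s: 42.2
position: [0.4529, -0.021, 0.1398]
tool_rot: [0.567, 3.088, -0.001]
wrist_force: [-1.2, -0.7, -2.8]
width: 0.0634
grasp_force: 92.6
```

```bash
python3 avg.py; python3 -c "
from h import *; print(plan(.645,.010,.19,159.4))"
```

```text
t 42.8 My -0.0195 +- 0.011
('cm', array([-16.93,   9.57,  -4.96]), 'deg', array([-0.01,  0.02, -0.04]))
```

Middle averages 0.713, matching right at 0.706, so both are packed. My sign assumption was wrong: a ball running to the low end moves opposite to the pendulum term, so the rattling case shows the smaller swing. Left, at 0.635, is the odd one out. I'll set the middle case down and re-test left with averaging.

```bash
python3 -m creep '[-1,0,0,3,0,0,0, -1,0,0,6,0,0,0, -1,0,0,8.5,0,0,0, -1,0,0,10.2,0,0,0, -1,0,0,11.2,0,0,0, -1,0,0,11.7,0,0,0, -1,0,0,12,0,0,0, -1,0,0,12,0,0,0]' && python3 -m creep '[1,0,0,0,0,0,0, 1,0,0,0,0,0,0, 1,0,0,0,0,0,0, 1,0,0,0,0,0,0, 1,0,0,0,0,0,0]' && python3 -m creep '[1,0,0,-2,0,0,0, 1,0,0,-5,0,0,0, 1,0,0,-9,0,0,0, 1,0,0,-13,0,0,0, 1,0,0,-14,0,0,0, 1,0,0,-14,0,0,0]' && python3 -c "
from h import *; print(plan(.479,.268,.16,161.6))"
```

```text
time_s: 43.6
position: [0.4531, -0.0198, 0.021]
tool_rot: [0.563, 3.09, 0.0]
wrist_force: [-1.3, 1.4, 2.0]
width: 0.0634
grasp_force: 92.9
time_s: 44.1
position: [0.453, -0.0201, 0.0204]
tool_rot: [0.563, 3.09, 0.0]
wrist_force: [0.8, -0.5, 0.2]
width: 0.085
grasp_force: 0.0
time_s: 44.7
position: [0.4539, -0.0204, 0.1616]
tool_rot: [0.564, 3.087, 0.0]
wrist_force: [0.7, 0.2, -0.9]
width: 0.0852
grasp_force: 0.0
('cm', array([ 7.85, 27.86,  0.15]), 'deg', array([ 0.04,  0.2 , -2.32]))
```

```bash
python3 -m creep '[1,0.7,3,0,0,0,0, 1,1.7,7,0,0,0,0, 1,2.9,11.3,0,0,0,-0.5, 1,4.2,15.6,0,0,0,-1, 1,5.4,20,0,0,0,-1.5, 1,6.6,24,0,0,0,-2, 1,7.5,26.8,0,0,0,-2.3, 1,7.8,27.9,0,0,0,-2.3, 1,7.8,27.9,0,0,0,-2.3]' && python3 - <<'E'
from h import *
f=optics.snapshot("wrist")
for d in optics.outline_of("wrist","case_left")[:2]: print(d["conf"],rect(f,d["mask"],.06))
print(plan(.479,.268,.02,161.6))
E
```

```text
time_s: 45.6
position: [0.4773, 0.2695, 0.1589]
tool_rot: [-0.497, -3.1, 0.002]
wrist_force: [0.0, -0.4, 0.7]
width: 0.0856
grasp_force: 0.0
0.93 (array([476., 270.]), array([111.,  64.]), -18.4)
('cm', array([-0.06,  0.25, 13.91]), 'deg', array([-0.21, -0.04, -0.02]))
```

```bash
python3 -m creep '[1,0,0.1,3,0,0,0, 1,0,0.1,6,0,0,0, 1,0,0.1,9,0,0,0, 1,0,0.1,11.5,0,0,0, 1,0,0.1,13,0,0,0, 1,0,0.1,13.9,0,0,0, 1,0,0.1,13.9,0,0,0]' && python3 -m creep '[-1,0,0,0,0,0,0, -1,0,0,0,0,0,0, -1,0,0,0,0,0,0, -1,0,0,0,0,0,0, -1,0,0,0,0,0,0, -1,0,0,0,0,0,0]' 80 && python3 -m creep '[-1,0,0,-1,0,0,0, -1,0,0,-3,0,0,0, -1,0,0,-6,0,0,0, -1,0,0,-9,0,0,0, -1,0,0,-11,0,0,0, -1,0,0,-12,0,0,0, -1,0,0,-12,0,0,0]'; python3 -m creep '[-1,0,0,0,0,6,0, -1,0,0,0,0,12,0, -1,0,0,0,0,12,0, -1,0,0,0,0,12,0, -1,0,0,0,0,12,0, -1,0,0,0,0,12,0, -1,0,0,0,0,12,0]' >/dev/null && python3 avg.py && python3 -m creep '[-1,0,0,0,0,-6,0, -1,0,0,0,0,-12,0, -1,0,0,0,0,-18,0, -1,0,0,0,0,-24,0, -1,0,0,0,0,-24,0, -1,0,0,0,0,-24,0, -1,0,0,0,0,-24,0, -1,0,0,0,0,-24,0]' >/dev/null && python3 avg.py && python3 -m creep '[-1,0,0,0,0,6,0, -1,0,0,0,0,12,0, -1,0,0,0,0,12,0, -1,0,0,0,0,12,0]' && python3 -c "
from h import *; print(plan(.645,.010,.19,161.6))"
```

```text
time_s: 46.4
position: [0.4785, 0.2683, 0.0207]
tool_rot: [-0.503, -3.1, 0.002]
wrist_force: [0.4, 0.5, -0.6]
width: 0.0855
grasp_force: 0.0
time_s: 47.0
position: [0.4793, 0.2699, 0.0226]
tool_rot: [0.501, 3.099, 0.002]
wrist_force: [0.3, -0.9, 7.6]
width: 0.0632
grasp_force: 88.7
time_s: 47.7
position: [0.4791, 0.2697, 0.1425]
tool_rot: [0.501, 3.1, 0.002]
wrist_force: [0.4, -0.2, -3.4]
width: 0.0633
grasp_force: 88.5
t 49.0 My -0.2936 +- 0.0072
t 50.4 My 0.3076 +- 0.0085
time_s: 50.8
position: [0.4788, 0.2687, 0.1409]
tool_rot: [0.504, 3.1, -0.001]
wrist_force: [-0.2, 0.1, -2.6]
width: 0.063
grasp_force: 91.5
('cm', array([-23.97, -19.28,  -4.87]), 'deg', array([-0.03,  0.08, -0.07]))
```

Left averages a swing of 0.601 against 0.706 and 0.713, lower by about the expected 0.13, so it is the rattling case. Carry it to the tray, rising first.

```bash
python3 -m creep '[-1,-1,-0.8,-2,0,0,0, -1,-3,-2.4,-4,0,0,0, -1,-6,-4.8,-5,0,0,0, -1,-9,-7.2,-5,0,0,0, -1,-12,-9.6,-5,0,0,0, -1,-15,-12,-5,0,0,0, -1,-18,-14.4,-5,0,0,0, -1,-21,-16.8,-5,0,0,0, -1,-23,-18.4,-5,0,0,0, -1,-24,-19.2,-5,0,0,0]' && python3 -m creep '[-1,0,0,0,0,0,0, -1,0,0,0,0,0,0, -1,0,0,0,0,0,0, -1,0,0,0,0,0,0, -1,0,0,0,0,0,0, -1,0,0,0,0,0,0, -1,0,0,0,0,0,0, -1,0,0,0,0,0,0]' && python3 - <<'E'
from h import *
f=optics.snapshot("scene"); cv2.imwrite("pics/end.png",f["frame"][:,:,::-1])
print(sensors.sense()["qd"].round(3))
E
```

```text
time_s: 51.8
position: [0.6461, 0.01, 0.1908]
tool_rot: [0.502, 3.1, -0.006]
wrist_force: [0.1, -0.0, -3.4]
width: 0.0634
grasp_force: 91.5
time_s: 52.6
position: [0.6459, 0.0116, 0.1913]
tool_rot: [-0.501, -3.101, -0.0]
wrist_force: [0.2, -0.8, -3.1]
width: 0.0628
grasp_force: 91.5
[ 0.001 -0.001 -0.001  0.001 -0.     0.    -0.001]
```

View pics/end.png

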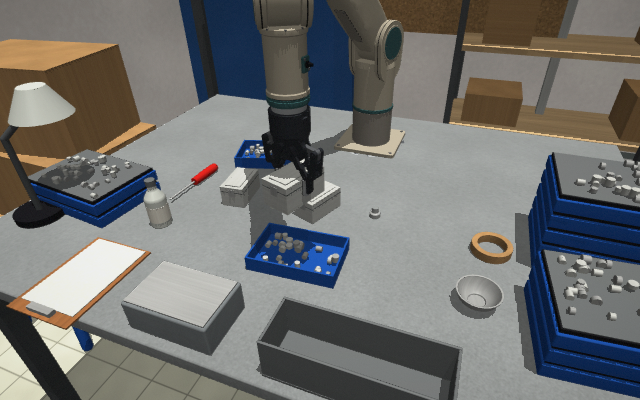

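The held case is upright at about (285,185), above the tray at (298,255). The other two stand on the bench at (240,187) and (318,203), and the bystanders haven't moved.

```bash
python3 -c "
from plant import hand_in; print(hand_in())"
```

```text
the job is handed in; nothing more can be done
None
```

I handed the job in holding the left case upright and still above the blue tray, as the one that rattles: its tilt-torque swing was 0.60 N m, against 0.71 for the other two. The middle and right cases are back on the bench upright. No verdict came back at hand-in.

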